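# Clamp the circuit board in the adjustable holder

## Robot

A 7-joint arm with a two-finger parallel gripper is mounted at the origin on a cart in front of the work surface, level with it; the furniture and walls round the work are solid. World frame = base frame: x ahead of the robot, y to its left, z up, the work surface at z = 0. Lengths are in m, angles in rad, forces in N, time in s.
With the tool pointing down it reaches from about 0.4 to 0.85 m from the base axis. Payload 4.5 kg.
Tool frame: the origin (TCP) lies at the very end of the fingers, on their centre line; the grasp point (between the pads) lies r.tcp_to_grasp behind it (r.tcp_to_grasp is the distance from the TCP to the grasp point, in m); z points along the fingers, y is the line along which they close (so a half turn about z gives the same grasp; the last joint's range is limited). The gripper opens to 85 mm and grips with 20 to 120 N. Pads are 22 mm wide; open, the fingers measure 114 mm over their backs; the gripper's body (76 mm by 85 mm) begins 54 mm behind the grasp point. The pads swing forward as they close: fully open they stand 13 mm farther back than shut.
Start: joints at [-1.122, 0.689, -0.195, 1.565, 0.157, 0.902, -0.215], TCP at [0.252, 0.572, 0.231] pointing down, gripper open.
Joint ranges: [-3.01, 3.01], [-0.46, 2.08], [-1.47, 1.51], [0.13, 2.56], [-1, 4.14], [0.04, 2.09], [-2.66, 2.66]. Speed limits (rad/s): [2.57, 2.57, 3.14, 3.14, 3.14, 3.14, 3.14].

## Interface

Orientations are given as a unit quaternion [w, x, y, z].
In Python, from bench import status, camera, sign_off, r gives the robot as it stands.
- The arm moves only by the tool arm_command, never from a script. Its argument "series" is a list of rows, each an object with "travel": the shift along the tool's x, y, z in m, a list of three; "rotation": the turn, a rotation vector about the tool's x, y, z in degrees, a list of three; "grip": the opening, from 0 (shut) to 1 (fully open). In form: [{"travel": [dx, dy, dz], "rotation": [ax, ay, az], "grip": grip}, ...]. A call has 1 to 12 rows; each row is the pose to reach, as a shift and turn from the pose commanded when the call began, along the tool's axes at that moment; what a row does not reach only later rows make up. A row lasts 1/12 s, in which the tool goes at most 41.7 mm and 7.16 degrees, less where a joint would pass 70% of its speed; a pose out of reach is approached as far as the arm can. A call with a gripper value outside its range is refused whole. The fingers move at their own pace and stop on an object; "squeeze" is the grip in N (left out, the last holds). Time passes only in rows, so rows that repeat a pose let the fingers close. It gives the time, the measured TCP pose, the force, the opening and the grip force at its end, in the units of the state.
- status.state(): the state, without advancing time (a new reading comes with each control period).
- camera(name): name is "scene" or "top" or "wrist"; returns a dict with "pixels" (384x512x3 uint8, blue, green, red), "depth" (384x512 float32, m along the optical axis (not along the pixel's ray), 0 where there is no reading), "fovy" (degrees; the focal length in pixels is half the picture's height over the tangent of half this angle, whatever the lens; pixels are square), "cx", "cy" (the principal point, pixels), "D" ([k1, k2, p1, p2, k3] as OpenCV has them; the pictures are not rectified), "world_to_cam" (4x4, takes a point from world to camera coordinates); the wrist camera has in their place "T_tool_cam" (4x4, takes a point from camera to tool coordinates, whose origin is the TCP and whose axes are the flange's). Camera axes: x right, y down, z forward; pixel columns grow to the right and rows downward; lengths in m; the calibration is good to about 2 mm. A picture is of the moment at which its call begins: read the wrist's pose just before it.
- sign_off(): hands the job in; it is judged then, once.
The state is a dict: "time_s": time; "qpos": joint angles; "joint_velocities": joint speeds; "joint_torque": joint torques, N m; "eef_pos": TCP position; "tool_rot": TCP orientation; "force": force on the tool from outside, world axes, zero at the start; "moment": the same for the moment, N m; "gripper_width": opening from 0.0 (shut) to 1.0 (fully open); "gripper_force": force on a finger pad.
Only numpy, scipy, OpenCV 4.12 (cv2) and the standard library are available. Lean on these libraries where they do the work, as an engineer would, in place of code of your own. Each camera call takes 0.05 s, during which the arm holds its last target. There are 200 camera calls.

## Task

Clamp the small circuit board in the board holder: undo the T-headed set screw on the sliding collar by about a quarter turn before moving the collar, slide the collar along its shaft so that its jaw pushes the board fully home against the fixed jaw, and do the set screw up tight again so that the board stays held snugly between the two jaws. Keep the board lying flat on its rails.

Things in the scene. Friction and masses are not known exactly. Their poses are not given: they have to be found in the camera images.
- board_holder: board holder fixed to the bench: base plate 170 x 215 x 12 mm; level shaft 14 mm thick along its y, at x = 35, z = 45 mm, between posts 64 mm high at y = -112 and 72 mm; upright fixed jaw 50 mm high at y = 60 to 70 mm, facing -y; two rails (tops z = 34 mm) carry the board. Origin on the bench; z up, y along the shaft towards the fixed jaw.
- fixed_face (a point): point on the fixed jaw's face, at the middle of its width, 35 mm above the bench (holder x = -28, y = 60 mm); axes as the holder's; beyond the holder's left (+y) stand a vice and, farther back, a card rack; travel over them with the fingers 0.4 m or more above the bench
- clamp_collar (a joint): slide in m of the dark round collar (34 mm diameter, 24 mm long, top 62 mm up) and its jaw plate (6 mm thick, 26 to 48 mm up): 0 farthest from the fixed jaw, growing towards it (holder +y), stop at 0.085; 0.075 with the board fully home between the jaws. Locked while the set screw is tight; loose, it slides with about 2 N of friction and stays where left.
- jaw_face (a point): point on the sliding jaw's pushing face, at the middle of the board's length, 35 mm above the bench; axes as the holder's
- setscrew (a joint): turn of the set screw about the vertical in rad: 0 fully tight (stop), growing anticlockwise seen from above, stop at 1.9. Below about 0.5 its foot locks between 4 mm teeth on the shaft's crest (0.075 of the slide is such a place; tightening centres the collar by up to 1 mm); from 0.7 the collar is free. Friction 0.1 N m; the head does not rise. Tight, the T head lies along the shaft.
- setscrew_grip (a point): centre of the set screw's black T head (bar 9 x 36 mm, 24 mm high), 87 mm above the bench; bar length along this point's y, thickness along x, screw axis z. Its underside is 13 mm clear above the collar, on a thin neck. It rides with the collar, 12 mm behind the jaw's face, and may stay gripped while the collar slides.
- board_centre (a point): centre of the green circuit board (plate 55 x 85 x 2 mm, parts on it up to 10 mm high) lying loose on the rails, its 55 mm width along the shaft, 1 to 8 mm short of the fixed jaw; this point's x is along the 55 mm width, y along the 85 mm length, z up

How it is judged:
On the way, in this order (a step that is already met when the one before it is completed fails the run):
1. the set screw is undone while the collar is still where it was (value of joint setscrew above 0.7 rad and distance of jaw_face from where it was at the start of the episode below 0.008 m), for 0.1 s.
2. the jaw has pushed the board home against the fixed jaw, with the screw still loose (value of joint setscrew above 0.6 rad and value of joint clamp_collar above 0.0725 m and y of board_centre in the frame of board_holder above 0.0295 m), for 0.1 s.
At the end, for the whole second after the job is handed in: The set screw is tight (within 0.25 rad of its stop), the collar reads 0.075 m within 2 mm, and the board lies flat and at rest on its rails, square between the jaws with its centre at holder y = 32.5 mm (half its width, 27.5 mm, from the fixed jaw face) within 2 mm (value of joint setscrew below 0.25 rad and value of joint clamp_collar between 0.073 and 0.077 m and y of board_centre in the frame of board_holder between 0.0305 and 0.0345 m and z of board_centre in the frame of board_holder between 0.033 and 0.038 m and angle between board_centre's own z axis and vertical below 0.05 rad and angle between the x axis of board_centre and the y axis of board_holder, either way round below 0.05 rad and linear speed of board below 0.01 m/s); the robot touches nothing.
It fails at once if the board is lifted, tipped up or knocked off its rails (angle between board_centre's own z axis and vertical above 0.3 rad or z of board_centre in the frame of board_holder below 0.028 m or z of board_centre in the frame of board_holder above 0.05 m).
It also fails if it takes over 48 s, if anything falls off the work surface, if the arm or the gripper's body presses on something with over 40 N, if the wrist force passes 120 N, or if a joint passes its speed limit or range.

## Working session

There is one attempt and no reset: what is moved stays moved. The work goes in short steps, Python scripts to look and compute and a tool call to move; the robot and the scene stay as the last step left them, time stands still between calls to the robot, and variables do not carry over. Pictures are saved under pics/ and viewed, at most 10 in all, crops included, and the job is handed in when it is done.

Besides the shell and the picture viewer there is one more tool, called as name([rows], argument=value, ...), one row to a line, values as JSON. arm_command: Moves the arm, as the interface text tells. Its arguments: {"type":"object","properties":{"series":{"type":"array"},"squeeze":{"type":"number"}},"required":["series"]}

```bash
mkdir -p pics
cat > h.py <<'E'
import numpy as np, cv2
from bench import status, camera, r
from scipy.spatial.transform import Rotation as R
def toolT():
    s=status.state(); q=s["tool_rot"]; T=np.eye(4)
    T[:3,:3]=R.from_quat([q[1],q[2],q[3],q[0]]).as_matrix(); T[:3,3]=s["eef_pos"]; return T
def look(name,file=None):
    T=toolT(); c=camera(name)
    c["T"]=T@np.array(c["T_tool_cam"]) if name=="wrist" else np.linalg.inv(np.array(c["world_to_cam"]))
    f=192/np.tan(np.radians(c["fovy"])/2); c["K"]=np.array([[f,0,c["cx"]],[0,f,c["cy"]],[0,0,1]])
    if file: cv2.imwrite("pics/"+file,c["pixels"])
    return c
def rays(c,uv):
    p=cv2.undistortPoints(np.array(uv,float).reshape(-1,1,2),c["K"],np.array(c["D"],float)).reshape(-1,2)
    d=np.c_[p,np.ones(len(p))]; return c["T"][:3,3], d@c["T"][:3,:3].T
def plane(c,uv,z):
    o,d=rays(c,uv); return o+d*((z-o[2])/d[:,2])[:,None]
def dpt(c,uv):
    o,d=rays(c,uv); z=np.array([c["depth"][int(round(v)),int(round(u))] for u,v in uv]); return o+d*z[:,None]
def proj(c,P):
    M=np.linalg.inv(c["T"]); return cv2.projectPoints(np.array(P,float).reshape(-1,1,3),cv2.Rodrigues(M[:3,:3])[0],M[:3,3],c["K"],np.array(c["D"],float))[0].reshape(-1,2)
E
python3 - <<'E'
from h import *
s=status.state(); print(s["eef_pos"],s["tool_rot"],s["time_s"],r.tcp_to_grasp)
a=look("scene","scene.png"); b=look("top","top.png")
for c in(a,b): print(c["T"][:3,3].round(3),c["T"][:3,2].round(3),c["fovy"],c["D"])
E
```

```text
[0.2516678  0.57138359 0.2304739 ] [-1.27006666e-04  2.05870935e-01  9.78578715e-01 -9.17137559e-04] 0.0 0.0187
[ 0.185 -0.53   0.752] [ 0.347  0.511 -0.787] 42.75865624146482 [-0.07707942  0.          0.          0.          0.        ]
[ 0.313 -0.091  0.92 ] [ 0.203 -0.014 -0.979] 52.1637000794533 [-0.00760195  0.          0.          0.          0.        ]
```

View pics/scene.png

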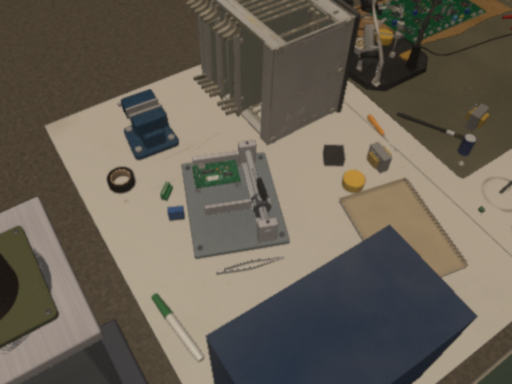

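View pics/top.png

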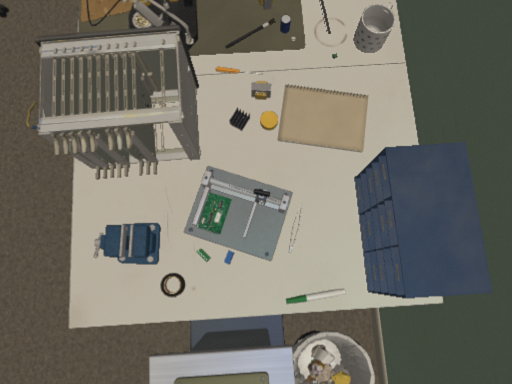

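The scene view shows the holder around (235,205), with the T head near (262,190) and the board at (215,172). In the top view the shaft runs from (207,178) to (285,203), the black T head is at (262,193) and the green board at (213,213). A tall dark cabinet stands at −y.

Run:
```python
from h import *
a=look("scene");b=look("top")
def blob(c,m,roi):
    x0,y0,x1,y1=roi; M=np.zeros(m.shape,np.uint8); M[y0:y1,x0:x1]=m[y0:y1,x0:x1]
    n,l,s,ce=cv2.connectedComponentsWithStats(M); return M,[(s[i].tolist(),ce[i].round(1).tolist()) for i in range(1,n) if s[i,4]>8]
for c,r1,r2 in((a,(245,170,280,225),(190,155,245,195)),(b,(245,180,280,205),(195,190,235,235))):
    p=c["pixels"].astype(int)
    dark=(p.max(2)<50); g=(p[...,1]-p[...,2]>30)
    print("dark",blob(c,dark,r1)[1]); print("green",blob(c,g,r2)[1])
print("top: posts,head,board by depth",dpt(b,[(207,178),(285,203),(257,192),(262,193),(267,194),(210,205),(240,235)]).round(3))
big=np.hstack([cv2.resize(a["pixels"][130:260,170:300],(400,400),interpolation=2),cv2.resize(b["pixels"][160:265,180:300],(400,400),interpolation=2)])
cv2.imwrite("pics/crop.png",big)
# tall things
for c in(b,): print(dpt(b,[(420,170),(365,200),(120,240),(110,100),(160,150)]).round(3))
```

```text
dark [([258, 179, 9, 21, 103], [261.4, 189.4])]
green [([196, 161, 44, 25, 375], [220.6, 174.2]), ([211, 172, 8, 3, 13], [215.0, 172.9])]
dark [([254, 189, 15, 8, 42], [260.1, 192.7])]
green [([199, 193, 32, 41, 638], [214.8, 212.1])]
top: posts,head,board by depth [[ 0.53   0.007  0.064]
 [ 0.462 -0.164  0.063]
 [ 0.483 -0.103  0.101]
 [ 0.481 -0.114  0.096]
 [ 0.479 -0.124  0.095]
 [ 0.473  0.005  0.037]
 [ 0.403 -0.058  0.011]]
[[ 0.477 -0.398  0.234]
 [ 0.46  -0.346  0.049]
 [ 0.402  0.194  0.086]
 [ 0.658  0.169  0.218]
 [ 0.621  0.123  0.011]]
```

View pics/crop.png

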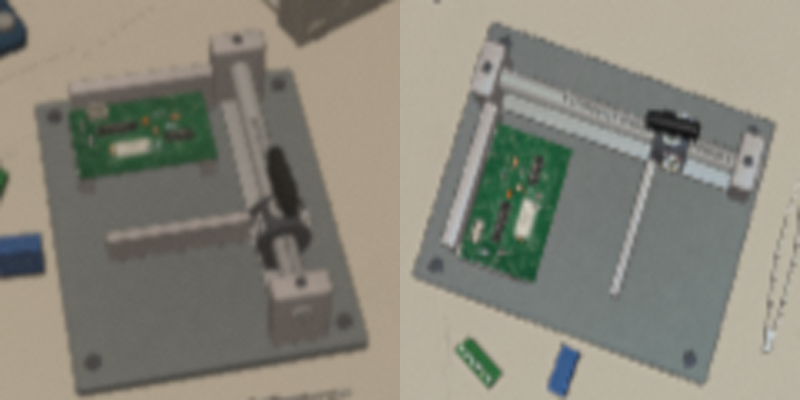

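Head: about (0.481, −0.113), top ≈ 0.099. The shaft direction from the posts is (0.37, 0.93), length 0.184, which matches the text. Lift first, then travel above the vice.

arm_command([
  {"travel": [0,0,-0.04],"rotation": [0,0,0],"grip": 0.6},
  {"travel": [0,0,-0.08],"rotation": [0,0,0],"grip": 0.6},
  {"travel": [0,0,-0.12],"rotation": [0,0,0],"grip": 0.6},
  {"travel": [0,0,-0.16],"rotation": [0,0,0],"grip": 0.6},
  {"travel": [0,0,-0.2],"rotation": [0,0,0],"grip": 0.6},
  {"travel": [0,0,-0.2],"rotation": [0,0,0],"grip": 0.6},
  {"travel": [-0.028,-0.03,-0.2],"rotation": [0,0,5],"grip": 0.6},
  {"travel": [-0.056,-0.06,-0.2],"rotation": [0,0,10],"grip": 0.6},
  {"travel": [-0.084,-0.09,-0.2],"rotation": [0,0,15],"grip": 0.6},
  {"travel": [-0.112,-0.12,-0.2],"rotation": [0,0,20],"grip": 0.6},
  {"travel": [-0.14,-0.15,-0.2],"rotation": [0,0,25],"grip": 0.6},
  {"travel": [-0.168,-0.18,-0.2],"rotation": [0,0,30],"grip": 0.6},
])

```text
time_s: 1.2
eef_pos: [0.3332, 0.3374, 0.431]
tool_rot: [-0.0, 0.454, 0.891, -0.0]
force: [1.0, 0.2, 0.4]
gripper_width: 0.603
gripper_force: 0.0
```

```bash
cat >> h.py <<'E'
def plan(xyz,yaw_y):
    "tool-frame shift and turn (deg about tool z, plus tilt rotvec) to xyz with tool y at yaw_y deg, pointing down"
    T=toolT(); a=np.radians(yaw_y); y=np.array([np.cos(a),np.sin(a),0]); z=np.array([0,0,-1.]); x=np.cross(y,z)
    Rt=np.c_[x,y,z]; s=status.state()
    print("t",s["time_s"],"tcp",T[:3,3].round(4),"F",np.round(s["force"],1),"w",s["gripper_width"],"q",np.round(s["qpos"],2))
    print("travel",(T[:3,:3].T@(np.array(xyz)-T[:3,3])).round(4),"rot",np.degrees(R.from_matrix(T[:3,:3].T@Rt).as_rotvec()).round(2))
E
python3 -c "
from h import *
plan([0.481,-0.113,0.42],-21.7)"
```

```text
t 1.2 tcp [0.3332 0.3374 0.431 ] F [1.  0.2 0.4] w 0.6031730095536179 q [-0.85  0.27 -0.06  1.67  0.02  1.2  -0.28]
travel [-0.4512 -0.1451  0.011 ] rot [-0.    0.   57.69]
```

arm_command([
  {"travel": [-0.038,-0.012,0],"rotation": [0,0,5],"grip": 0.6},
  {"travel": [-0.076,-0.024,0],"rotation": [0,0,10],"grip": 0.6},
  {"travel": [-0.113,-0.036,0],"rotation": [0,0,15],"grip": 0.6},
  {"travel": [-0.15,-0.048,0],"rotation": [0,0,20],"grip": 0.6},
  {"travel": [-0.188,-0.06,0],"rotation": [0,0,25],"grip": 0.6},
  {"travel": [-0.226,-0.073,0],"rotation": [0,0,30],"grip": 0.6},
  {"travel": [-0.263,-0.085,0],"rotation": [0,0,35],"grip": 0.6},
  {"travel": [-0.3,-0.097,0],"rotation": [0,0,40],"grip": 0.6},
  {"travel": [-0.338,-0.109,0],"rotation": [0,0,45],"grip": 0.6},
  {"travel": [-0.376,-0.121,0],"rotation": [0,0,50],"grip": 0.6},
  {"travel": [-0.413,-0.133,0],"rotation": [0,0,54],"grip": 0.6},
  {"travel": [-0.451,-0.145,0],"rotation": [0,0,57.7],"grip": 0.6},
])

```text
time_s: 2.2
eef_pos: [0.4827, -0.1115, 0.4311]
tool_rot: [-0.0, 0.827, 0.562, 0.0]
force: [1.6, 0.1, 0.3]
gripper_width: 0.597
gripper_force: 0.0
```

arm_command([
  {"travel": [0,0,0.04],"rotation": [0,0,0],"grip": 0.6},
  {"travel": [0,0,0.08],"rotation": [0,0,0],"grip": 0.6},
  {"travel": [0,0,0.12],"rotation": [0,0,0],"grip": 0.6},
  {"travel": [0,0,0.16],"rotation": [0,0,0],"grip": 0.6},
  {"travel": [0,0,0.19],"rotation": [0,0,0],"grip": 0.6},
  {"travel": [0,0,0.19],"rotation": [0,0,0],"grip": 0.6},
  {"travel": [0,0,0.19],"rotation": [0,0,0],"grip": 0.6},
])

```text
time_s: 2.78
eef_pos: [0.4819, -0.1098, 0.2406]
tool_rot: [-0.001, 0.826, 0.563, -0.001]
force: [0.4, -0.2, 0.9]
gripper_width: 0.598
gripper_force: 0.0
```

Run:
```python
from h import *
plan([0.481,-0.113,0.20],-21.7)
w=look("wrist","w1.png"); print(w["T"][:3,3].round(3),w["T"][:3,2].round(3))
print("head expected at",proj(w,[[0.481,-0.113,0.099],[0.53,.007,.064],[.462,-.164,.063]]).round(0).tolist())
```

```text
t 2.7833 tcp [ 0.4819 -0.1098  0.2406] F [ 0.4 -0.2  0.9] w 0.5981090939373594 q [-0.06  0.53  0.3   1.95 -0.23  0.7   0.01]
travel [-0.0033  0.0005  0.0406] rot [-0.18  0.05  0.23]
[ 0.509 -0.041  0.383] [-0.109 -0.27  -0.957]
head expected at [[251.0, 183.0], [253.0, 56.0], [252.0, 217.0]]
```

View pics/w1.png

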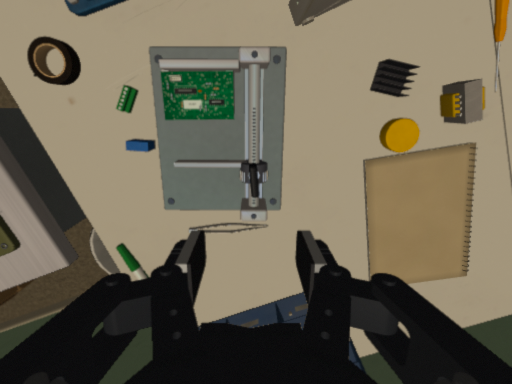

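The wrist view shows the shaft nearly upright at column 253, posts at (254,55) and (253,214), the T head at about (254,180), and the board at (200,95). Next: triangulate the head from the wrist and top views and fit its axis.

```bash
cat > m.py <<'E'
from h import *
def head(c,P,rad,thr=45):
    u,v=proj(c,[P])[0]; g=c["pixels"].max(2); m=(g<thr).astype(np.uint8)
    M=np.zeros_like(m); cv2.circle(M,(int(u),int(v)),rad,1,-1); m&=M
    n,l,s,ce=cv2.connectedComponentsWithStats(m); i=1+np.argmax(s[1:,4]); 
    pts=np.argwhere(l==i)[:,::-1].astype(float); return s[i],ce[i],pts
def tri(c1,p1,c2,p2):
    o1,d1=rays(c1,[p1]);o2,d2=rays(c2,[p2]);d1=d1[0];d2=d2[0]
    t=np.linalg.lstsq(np.c_[d1,-d2],o2-o1,rcond=None)[0]; a=o1+t[0]*d1;b=o2+t[1]*d2; return (a+b)/2,np.linalg.norm(a-b)
E
python3 - <<'E'
from m import *
w=look("wrist");t=look("top");s=look("scene")
print(np.array2string(w["pixels"].max(2)[160:204,240:268],max_line_width=200))
for n,c,rad in(("w",w,22),("s",s,16)):
    st,ce,pts=head(c,[.481,-.113,.09],rad); print(n,st,ce)
print("posts",dpt(w,[(254,55),(253,214)]).round(4), "jaw tops",dpt(w,[(175,64),(235,64)]).round(4),"head depth",dpt(w,[(252,172),(253,180),(254,187)]).round(4))
E
```

```text
[[ 69  69  70 ... 103 103 103]
 [ 58  60  60 ... 101 103 103]
 [ 47  49  48 ...  90 100 103]
 ...
 [ 64  61  61 ... 102 102  95]
 [ 64  61  61 ... 101 102  97]
 [ 64  62  61 ... 101 104 101]]
w [240 160  25  37 305] [252.21639344 176.03606557]
s [258 180   8  19  57] [261.10526316 190.0877193 ]
posts [[ 0.534   0.0075  0.064 ]
 [ 0.4675 -0.1601  0.0669]] jaw tops [[0.4495 0.0332 0.0508]
 [0.5119 0.0088 0.0509]] head depth [[ 0.4883 -0.1027  0.0991]
 [ 0.4861 -0.1113  0.0994]
 [ 0.4841 -0.1195  0.0976]]
```

arm_command([
  {"travel": [-0.001,0.0035,0.04],"rotation": [0,0,0],"grip": 0.5},
  {"travel": [-0.001,0.0035,0.08],"rotation": [0,0,0],"grip": 0.5},
  {"travel": [-0.001,0.0035,0.1],"rotation": [0,0,0],"grip": 0.5},
  {"travel": [-0.001,0.0035,0.1],"rotation": [0,0,0],"grip": 0.5},
  {"travel": [-0.001,0.0035,0.1],"rotation": [0,0,0],"grip": 0.5},
])

```text
time_s: 3.4
eef_pos: [0.4862, -0.1123, 0.1421]
tool_rot: [0.0, 0.826, 0.563, 0.0]
force: [0.6, 0.9, -0.3]
gripper_width: 0.502
gripper_force: 0.0
```

Run:
```python
from m import *
plan([0.485,-0.112,0.072],-21.6)
w=look("wrist","w2.png")
print(proj(w,[[.485,-.112,.099],toolT()[:3,3]]).round(1))
print("posts",proj(w,[[.534,.0075,.064],[.4675,-.16,.066]]).round(0))
```

```text
t 3.4 tcp [ 0.4862 -0.1123  0.1421] F [ 0.6  0.9 -0.3] w 0.50173478198307 q [ 0.01  0.69  0.21  2.04 -0.31  0.45  0.08]
travel [-0.0002 -0.0013  0.0701] rot [ 0.04 -0.01  0.13]
[[248.7 214.7]
 [252.  242.9]]
posts [[251.  27.]
 [250. 254.]]
```

View pics/w2.png

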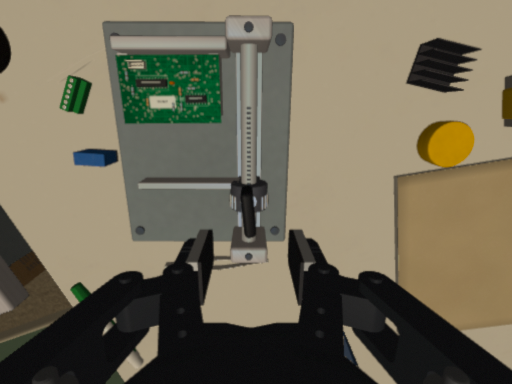

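The close view shows the T head around (249,212), lined up with the shaft between the finger tips at (205,255) and (295,255). The board at (170,88) is close to the fixed jaw (170,44).

Run:
```python
from m import *
w=look("wrist")
g=w["pixels"].max(2); v,u=np.mgrid[180:245,230:270]; uv=np.c_[u.ravel(),v.ravel()]
P=dpt(w,uv); m=(P[:,2]>.093)&(P[:,2]<.105)&(g[v.ravel(),u.ravel()]<60); q=P[m]
print(m.sum(),np.median(q[:,2]).round(4))
(c,sz,an)=cv2.minAreaRect((q[:,:2]*1000).astype(np.float32)); print("rect mm",np.round(c,1),np.round(sz,1),an, "mean",q.mean(0).round(4))
d=np.cov(q[:,:2].T); e=np.linalg.eigh(d)[1][:,1]; print("axis deg",np.degrees(np.arctan2(e[1],e[0])))
# board
p=w["pixels"].astype(int); gm=(p[...,1]-p[...,2]>25).astype(np.uint8); gm[:, :100]=0; gm[140:]=0;gm[:,235:]=0
uvb=np.argwhere(gm)[:,::-1]; B=plane(w,uvb,.036); print("board rect",cv2.minAreaRect((B[:,:2]*1000).astype(np.float32)))
# two-view height
t=look("top"); H=tri(w,w_ if False else proj(w,[q.mean(0)])[0],t,(260.8,192.7)); print("tri",H)
print(dpt(w,[(249,27),(249,257),(130,45),(222,45)]).round(4))
```

```text
531 0.0982
rect mm [ 484.2 -112.8] [34.9  9. ] 73.93988800048828 mean [ 0.4846 -0.1117  0.098 ]
axis deg 74.28767119102265
board rect ((455.0506286621094, -4.440757751464844), (55.12039566040039, 85.0008316040039), 69.14420318603516)
tri (array([ 0.48335674, -0.11193789,  0.09485168]), np.float64(0.0023508643492970356))
[[ 0.5335  0.0078  0.066 ]
 [ 0.4657 -0.1638  0.0648]
 [ 0.4447  0.0338  0.0492]
 [ 0.511   0.0079  0.0491]]
```

arm_command([
  {"travel": [-0.001,-0.0017,0.03],"rotation": [0,0,-4],"grip": 0.5},
  {"travel": [-0.001,-0.0017,0.055],"rotation": [0,0,-4],"grip": 0.5},
  {"travel": [-0.001,-0.0017,0.07],"rotation": [0,0,-4],"grip": 0.5},
  {"travel": [-0.001,-0.0017,0.07],"rotation": [0,0,-4],"grip": 0.5},
  {"travel": [-0.001,-0.0017,0.07],"rotation": [0,0,-4],"grip": 0.5},
], squeeze=40)

```text
time_s: 3.97
eef_pos: [0.4844, -0.1127, 0.0722]
tool_rot: [0.001, 0.806, 0.592, 0.0]
force: [-0.4, 0.5, 0.3]
gripper_width: 0.498
gripper_force: 0.0
```

arm_command([
  {"travel": [0,0,0],"rotation": [0,0,0],"grip": 0.25},
  {"travel": [0,0,0],"rotation": [0,0,0],"grip": 0.15},
  {"travel": [0,0,0],"rotation": [0,0,0],"grip": 0.0},
  {"travel": [0,0,0],"rotation": [0,0,0],"grip": 0.0},
  {"travel": [0,0,0],"rotation": [0,0,0],"grip": 0.0},
  {"travel": [0,0,0],"rotation": [0,0,0],"grip": 0.0},
  {"travel": [0,0,0],"rotation": [0,0,0],"grip": 0.0},
])

```text
time_s: 4.55
eef_pos: [0.4843, -0.1125, 0.0727]
tool_rot: [0.001, 0.806, 0.592, 0.001]
force: [-1.1, 0.6, 8.5]
gripper_width: 0.097
gripper_force: 41.0
```

Run:
```python
from m import *
plan([0.4843,-0.1125,0.072],-17)
print(status.state()["moment"],status.state()["gripper_force"])
w=look("wrist","w3.png")
```

```text
t 4.55 tcp [ 0.4843 -0.1125  0.0727] F [-1.1  0.6  8.5] w 0.09676721922229767 q [ 0.07  0.81  0.12  2.08 -0.32  0.27  0.15]
travel [-0.     -0.      0.0007] rot [ 0.12 -0.02 -0.45]
[0.09070808 0.18877209 0.05036957] 40.98380209037714
```

View pics/w3.png

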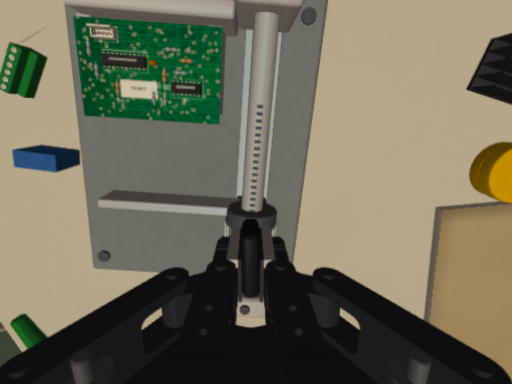

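The head is gripped: opening 8 mm, force 41 N. Turning anticlockwise 60°.

arm_command([
  {"travel": [0,0,0],"rotation": [0,0,-5],"grip": 0},
  {"travel": [0,0,0],"rotation": [0,0,-10],"grip": 0},
  {"travel": [0,0,0],"rotation": [0,0,-16],"grip": 0},
  {"travel": [0,0,0],"rotation": [0,0,-22],"grip": 0},
  {"travel": [0,0,0],"rotation": [0,0,-28],"grip": 0},
  {"travel": [0,0,0],"rotation": [0,0,-34],"grip": 0},
  {"travel": [0,0,0],"rotation": [0,0,-40],"grip": 0},
  {"travel": [0,0,0],"rotation": [0,0,-46],"grip": 0},
  {"travel": [0,0,0],"rotation": [0,0,-52],"grip": 0},
  {"travel": [0,0,0],"rotation": [0,0,-58],"grip": 0},
  {"travel": [0,0,0],"rotation": [0,0,-62],"grip": 0},
  {"travel": [0,0,0],"rotation": [0,0,-62],"grip": 0},
])

```text
time_s: 5.6
eef_pos: [0.4835, -0.1127, 0.0727]
tool_rot: [0.0, 0.385, 0.923, -0.0]
force: [-2.1, -0.1, 8.4]
gripper_width: 0.095
gripper_force: 41.2
```

arm_command([
  {"travel": [0,0,0],"rotation": [0,0,0],"grip": 0},
  {"travel": [0,0,0],"rotation": [0,0,0],"grip": 0},
  {"travel": [0,0,0],"rotation": [0,0,0],"grip": 0},
])

```text
time_s: 5.85
eef_pos: [0.4835, -0.1127, 0.0726]
tool_rot: [0.0, 0.386, 0.922, -0.0]
force: [-2.5, 0.3, 8.3]
gripper_width: 0.099
gripper_force: 41.2
```

Run:
```python
from m import *
T=toolT(); d=np.array([.367,.930,0]); 
plan([0.4843,-0.1125,0.072],-17)
print("slide dir in tool",(T[:3,:3].T@d).round(4),status.state()["gripper_force"],status.state()["moment"])
w=look("wrist","w4.png")
```

```text
t 5.85 tcp [ 0.4835 -0.1127  0.0726] F [-2.5  0.3  8.3] w 0.09888173734762976 q [ 0.17  0.8  -0.06  2.08  0.18  0.27  0.74]
travel [-0.0004  0.0007  0.0006] rot [1.000e-02 6.000e-02 6.155e+01]
slide dir in tool [ 4.053e-01  9.139e-01 -7.000e-04] 41.21207356452942 [0.10318981 0.47008736 0.08502036]
```

View pics/w4.png

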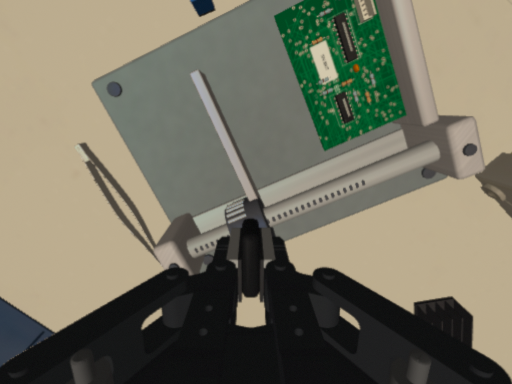

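The wrist view shows the head at (250,255) turned about 65° to the shaft, with the collar unmoved. Slide about 47 mm along the shaft, then approach with force checks.

arm_command([
  {"travel": [0.0016,0.0037,0],"rotation": [0,0,0],"grip": 0},
  {"travel": [0.0032,0.0073,0],"rotation": [0,0,0],"grip": 0},
  {"travel": [0.0049,0.011,0],"rotation": [0,0,0],"grip": 0},
  {"travel": [0.0065,0.0146,0],"rotation": [0,0,0],"grip": 0},
  {"travel": [0.0081,0.0183,0],"rotation": [0,0,0],"grip": 0},
  {"travel": [0.0097,0.0219,0],"rotation": [0,0,0],"grip": 0},
  {"travel": [0.0113,0.0256,0],"rotation": [0,0,0],"grip": 0},
  {"travel": [0.013,0.0292,0],"rotation": [0,0,0],"grip": 0},
  {"travel": [0.0146,0.0329,0],"rotation": [0,0,0],"grip": 0},
  {"travel": [0.0162,0.0366,0],"rotation": [0,0,0],"grip": 0},
  {"travel": [0.0178,0.0402,0],"rotation": [0,0,0],"grip": 0},
  {"travel": [0.019,0.043,0],"rotation": [0,0,0],"grip": 0},
])

```text
time_s: 6.9
eef_pos: [0.5006, -0.0694, 0.0727]
tool_rot: [0.0, 0.387, 0.922, -0.001]
force: [-2.4, -1.3, 8.5]
gripper_width: 0.095
gripper_force: 41.1
```

arm_command([
  {"travel": [0,0,0],"rotation": [0,0,0],"grip": 0},
  {"travel": [0,0,0],"rotation": [0,0,0],"grip": 0},
])

```text
time_s: 7.07
eef_pos: [0.5009, -0.0686, 0.0727]
tool_rot: [0.0, 0.386, 0.922, -0.0]
force: [-1.8, -0.2, 8.3]
gripper_width: 0.097
gripper_force: 41.1
```

```bash
cat > gap.py <<'E'
from m import *
import sys
T=toolT(); d=np.array([.367,.930,0]); s=status.state()
print("slid",((T[:3,3]-[.4835,-.1127,.0727])@d).round(4),"F along",np.dot(s["force"],d).round(2),"lat",np.dot(s["force"],[.93,-.367,0]).round(2),"Fz",round(s["force"][2],1),s["gripper_width"])
print("slide dir in tool",(T[:3,:3].T@d).round(3))
w=look("wrist",sys.argv[1])
E
python3 gap.py w5.png
```

```text
slid 0.0474 F along -0.83 lat -1.64 Fz 8.3 0.09682460726676406
slide dir in tool [ 0.405  0.914 -0.   ]
```

View pics/w5.png

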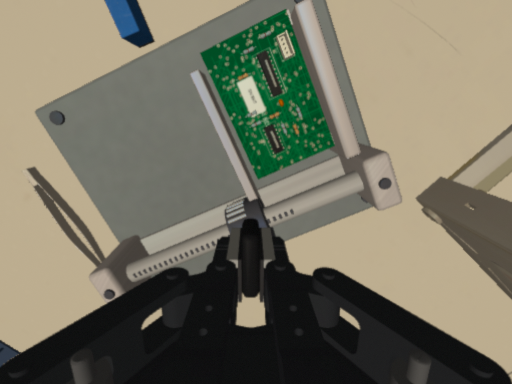

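The jaw (edge at about (225,130)) is now within a few mm of the board. Advance in small steps with force checks.

arm_command([
  {"travel": [0.0004,0.0009,0],"rotation": [0,0,0],"grip": 0},
  {"travel": [0.0008,0.0018,0],"rotation": [0,0,0],"grip": 0},
  {"travel": [0.0012,0.0027,0],"rotation": [0,0,0],"grip": 0},
  {"travel": [0.0012,0.0027,0],"rotation": [0,0,0],"grip": 0},
  {"travel": [0.0012,0.0027,0],"rotation": [0,0,0],"grip": 0},
])

```text
time_s: 7.53
eef_pos: [0.5017, -0.0666, 0.0727]
tool_rot: [0.0, 0.387, 0.922, -0.001]
force: [-2.6, 0.3, 8.5]
gripper_width: 0.096
gripper_force: 41.1
```

```bash
python3 gap.py w6.png
```

```text
slid 0.0495 F along -0.68 lat -2.56 Fz 8.5 0.09557732006827738
slide dir in tool [ 0.406  0.914 -0.001]
```

arm_command([
  {"travel": [0.0004,0.0009,0],"rotation": [0,0,0],"grip": 0},
  {"travel": [0.0008,0.0018,0],"rotation": [0,0,0],"grip": 0},
  {"travel": [0.0008,0.0018,0],"rotation": [0,0,0],"grip": 0},
  {"travel": [0.0008,0.0018,0],"rotation": [0,0,0],"grip": 0},
])

```text
time_s: 7.92
eef_pos: [0.5024, -0.0649, 0.0727]
tool_rot: [0.0, 0.387, 0.922, -0.001]
force: [-2.8, -1.0, 7.9]
gripper_width: 0.099
gripper_force: 41.1
```

```bash
python3 gap.py w7.png
```

```text
slid 0.0514 F along -1.97 lat -2.18 Fz 7.9 0.09892924434495876
slide dir in tool [ 0.406  0.914 -0.001]
```

Still only sliding friction, so keep going in 2 mm pushes.

arm_command([
  {"travel": [0.0004,0.0009,0],"rotation": [0,0,0],"grip": 0},
  {"travel": [0.0008,0.0018,0],"rotation": [0,0,0],"grip": 0},
  {"travel": [0.0008,0.0018,0],"rotation": [0,0,0],"grip": 0},
  {"travel": [0.0008,0.0018,0],"rotation": [0,0,0],"grip": 0},
])

```text
time_s: 8.3
eef_pos: [0.5027, -0.064, 0.0726]
tool_rot: [0.0, 0.387, 0.922, -0.001]
force: [-3.0, -2.9, 9.0]
gripper_width: 0.097
gripper_force: 41.1
```

```bash
python3 gap.py w8.png
```

```text
slid 0.0524 F along -3.81 lat -1.71 Fz 9.0 0.09743214180056299
slide dir in tool [ 0.407  0.913 -0.003]
```

View pics/w8.png

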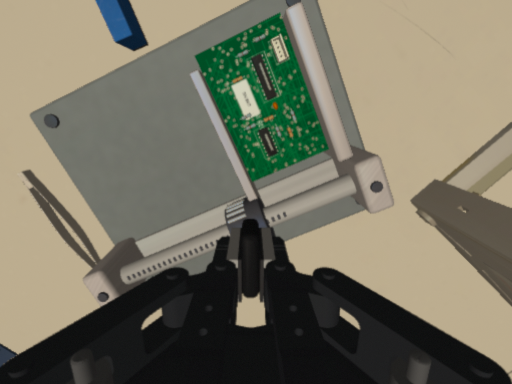

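The jaw meets the board along (225,130) and the board's far edge meets the fixed jaw. The force is rising and the motion has stalled; one more push will confirm.

arm_command([
  {"travel": [0.0006,0.0014,0],"rotation": [0,0,0],"grip": 0},
  {"travel": [0.0012,0.0027,0],"rotation": [0,0,0],"grip": 0},
  {"travel": [0.0012,0.0027,0],"rotation": [0,0,0],"grip": 0},
  {"travel": [0.0012,0.0027,0],"rotation": [0,0,0],"grip": 0},
])

```text
time_s: 8.68
eef_pos: [0.5028, -0.0638, 0.0726]
tool_rot: [-0.0, 0.388, 0.922, -0.003]
force: [-3.9, -7.1, 9.9]
gripper_width: 0.1
gripper_force: 41.2
```

```bash
python3 gap.py w9.png
```

```text
slid 0.0525 F along -8.02 lat -1.06 Fz 9.9 0.10049449775387097
slide dir in tool [ 0.409  0.912 -0.006]
```

The collar is hard against the board: it moved 0.1 mm and the force rose to 8 N. Tightening clockwise while keeping the push.

arm_command([
  {"travel": [0,0,0],"rotation": [0,0,5],"grip": 0},
  {"travel": [0,0,0],"rotation": [0,0,10],"grip": 0},
  {"travel": [0,0,0],"rotation": [0,0,15],"grip": 0},
  {"travel": [0,0,0],"rotation": [0,0,20],"grip": 0},
  {"travel": [0,0,0],"rotation": [0,0,25],"grip": 0},
  {"travel": [0,0,0],"rotation": [0,0,30],"grip": 0},
  {"travel": [0,0,0],"rotation": [0,0,35],"grip": 0},
  {"travel": [0,0,0],"rotation": [0,0,40],"grip": 0},
  {"travel": [0,0,0],"rotation": [0,0,45],"grip": 0},
  {"travel": [0,0,0],"rotation": [0,0,50],"grip": 0},
  {"travel": [0,0,0],"rotation": [0,0,55],"grip": 0},
  {"travel": [0,0,0],"rotation": [0,0,58],"grip": 0},
])

```text
time_s: 9.73
eef_pos: [0.5036, -0.0636, 0.0727]
tool_rot: [0.002, 0.788, 0.616, -0.001]
force: [-3.0, -6.9, 7.8]
gripper_width: 0.094
gripper_force: 41.0
```

```bash
python3 -c "
from h import *
plan([.4843,-.1125,.072],-21.5);print(np.round(status.state()['moment'],2))"
```

```text
t 9.7333 tcp [ 0.5036 -0.0636  0.0727] F [-3.  -6.9  7.8] w 0.09362723336019228 q [-0.05  0.82  0.13  2.05 -0.32  0.3   0.11]
travel [-0.0521 -0.007   0.0009] rot [0.08 0.25 7.59]
[-1.64  0.75  0.11]
```

arm_command([
  {"travel": [0,0,0],"rotation": [0,0,3],"grip": 0},
  {"travel": [0,0,0],"rotation": [0,0,6],"grip": 0},
  {"travel": [0,0,0],"rotation": [0,0,9],"grip": 0},
  {"travel": [0,0,0],"rotation": [0,0,9],"grip": 0},
  {"travel": [0,0,0],"rotation": [0,0,9],"grip": 0},
])

```text
time_s: 10.15
eef_pos: [0.5038, -0.0637, 0.0727]
tool_rot: [0.002, 0.832, 0.555, -0.001]
force: [-3.8, -7.4, 7.4]
gripper_width: 0.095
gripper_force: 41.4
```

```bash
python3 -c "
from h import *
plan([.4843,-.1125,.072],-21.5);print(np.round(status.state()['moment'],2))";python3 gap.py w10.png
```

```text
t 10.15 tcp [ 0.5038 -0.0637  0.0727] F [-3.8 -7.4  7.4] w 0.09486090499233558 q [-0.07  0.82  0.16  2.05 -0.39  0.3   0.02]
travel [-0.0526  0.0008  0.0009] rot [ 0.13  0.25 -1.14]
[-1.64  0.78  0.28]
slid 0.053 F along -8.3 lat -0.78 Fz 7.4 0.09486090499233558
slide dir in tool [ 1.    -0.019 -0.004]
```

arm_command([
  {"travel": [0,0,0],"rotation": [0,0,2],"grip": 0},
  {"travel": [0,0,0],"rotation": [0,0,4],"grip": 0},
  {"travel": [0,0,0],"rotation": [0,0,6],"grip": 0},
  {"travel": [0,0,0],"rotation": [0,0,6],"grip": 0},
])

```text
time_s: 10.53
eef_pos: [0.5037, -0.0637, 0.0728]
tool_rot: [0.002, 0.859, 0.512, -0.001]
force: [-4.8, -8.0, 9.6]
gripper_width: 0.101
gripper_force: 78.0
```

```bash
python3 -c "
from h import *
plan([.4843,-.1125,.072],-21.5);print(np.round(status.state()['moment'],2))"
```

```text
t 10.5333 tcp [ 0.5037 -0.0637  0.0728] F [-4.8 -8.   9.6] w 0.10149687791830031 q [-0.08  0.82  0.18  2.05 -0.43  0.31 -0.03]
travel [-0.0522  0.0061  0.001 ] rot [ 0.15  0.28 -6.88]
[-1.92  0.96  1.54]
```

The stop is reached (moment 1.5 N m). Relax the wind-up, open, and rise.

arm_command([
  {"travel": [-0.001,0,0],"rotation": [0,0,-2],"grip": 0},
  {"travel": [-0.002,0,0],"rotation": [0,0,-4],"grip": 0},
  {"travel": [-0.003,0,0],"rotation": [0,0,-5],"grip": 0},
  {"travel": [-0.003,0,0],"rotation": [0,0,-5],"grip": 0.3},
  {"travel": [-0.003,0,0],"rotation": [0,0,-5],"grip": 0.5},
  {"travel": [-0.003,0,0],"rotation": [0,0,-5],"grip": 0.5},
  {"travel": [-0.003,0,0],"rotation": [0,0,-5],"grip": 0.5},
  {"travel": [-0.003,0,0],"rotation": [0,0,-5],"grip": 0.5},
])

```text
time_s: 11.2
eef_pos: [0.5032, -0.0619, 0.0713]
tool_rot: [-0.0, 0.836, 0.549, 0.0]
force: [-0.2, 0.3, 0.9]
gripper_width: 0.496
gripper_force: 0.0
```

arm_command([
  {"travel": [0,0,-0.02],"rotation": [0,0,0],"grip": 0.5},
  {"travel": [0,0,-0.05],"rotation": [0,0,0],"grip": 0.5},
  {"travel": [0,0,-0.09],"rotation": [0,0,0],"grip": 0.5},
  {"travel": [0,0,-0.11],"rotation": [0,0,0],"grip": 0.5},
  {"travel": [0,0,-0.11],"rotation": [0,0,0],"grip": 0.5},
  {"travel": [0,0,-0.11],"rotation": [0,0,0],"grip": 0.5},
])

```text
time_s: 11.7
eef_pos: [0.5038, -0.062, 0.1822]
tool_rot: [0.001, 0.836, 0.549, 0.001]
force: [0.8, -0.4, 0.1]
gripper_width: 0.498
gripper_force: 0.0
```

Run:
```python
from m import *
plan([.5038,-.0637,.18],-21.5)
w=look("wrist","w11.png"); g=w["pixels"].max(2)
u0,v0=proj(w,[[.5035,-.0640,.099]])[0].astype(int); print(u0,v0)
v,u=np.mgrid[v0-35:v0+35,u0-25:u0+25]; uv=np.c_[u.ravel(),v.ravel()]; P=dpt(w,uv)
m=(P[:,2]>.093)&(P[:,2]<.105)&(g[v.ravel(),u.ravel()]<60); q=P[m]
print("head",cv2.minAreaRect((q[:,:2]*1000).astype(np.float32)))
p=w["pixels"].astype(int); gm=(p[...,1]-p[...,2]>25).astype(np.uint8)
n,l,s,ce=cv2.connectedComponentsWithStats(cv2.morphologyEx(gm,cv2.MORPH_CLOSE,np.ones((7,7)))); i=1+np.argmax(s[1:,4]); print(s[i])
B=plane(w,np.argwhere(l==i)[:,::-1],.036); rb=cv2.minAreaRect((B[:,:2]*1000).astype(np.float32)); print("board",rb, "holder y approx",72+np.dot(np.array(rb[0])-[533.5,7.8],[.367,.93]))
```

```text
t 11.7 tcp [ 0.5038 -0.062   0.1822] F [ 0.8 -0.4  0.1] w 0.4978597317479535 q [-0.15  0.63  0.3   1.99 -0.33  0.57 -0.04]
travel [-0.0016  0.0006  0.0022] rot [ 0.13 -0.06 -1.95]
250 199
head ((503.49554443359375, -63.974754333496094), (33.69423294067383, 8.636549949645996), 69.00027465820312)
[ 142  120   86   55 4005]
board ((455.52117919921875, -3.867645263671875), (54.487613677978516, 85.1485366821289), 68.4461441040039) holder y approx 32.530862670898436
```

View pics/w11.png

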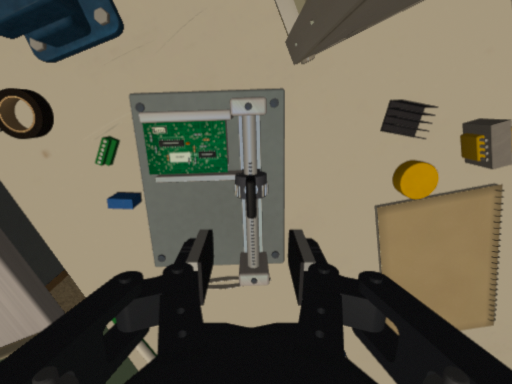

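The last view shows the head in line with the shaft at (250,197), and the board square at (187,148) between the jaws with no gap. Its centre is at holder y ≈ 32.5 mm.

```bash
python3 -c "
from bench import sign_off
print(sign_off())"
```

```text
the job is handed in; nothing more can be done
None
```

The board is clamped and the job handed in at about 12 s of the 48 s allowed: the board sits home against the fixed jaw (centre measured at holder y ≈ 32.5 mm), the set screw is tight with its head in line with the shaft, and the arm is clear; no verdict was shown.

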